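# Complete the specimen carrier and hold it out level

## Task

Lower the loose specimen bottle, without dropping it, fully down into the empty place of the standing steel carrier and let go of it. Then take the carrier by its handle, lift it upright about 10 cm off the table with all six bottles in their places, and keep it there steady and level for a couple of seconds, ready to be handed over: finish while still holding it. Leave the torch, canister and stamp where they stand.

Things in the scene. Friction and masses are not known exactly. Their poses are not given: they have to be found in the camera images.
- carrier: Loose steel carrier, 196 mm (x) by 168 mm (y), 0.4 kg empty, turned any way. Origin: centre of its underside, z up. Black-lined base (top at 8 mm) and, on posts, an upper plate (top at 46 mm) with six 34 mm holes at x -60, 0, 60 and y +-64 mm. Handle along x over the middle (y = 0), uprights at x = +-96 mm, 24 mm wide, top at 128 mm. Five places hold bottles; the one at x +60, y +64 mm is empty.
- grip (a point): Centre of the handle's black moulded grip, 123 mm above the carrier's origin: a bar 16 mm wide (y), 16 mm high (115 to 131 mm), 110 mm long along the carrier's x; axes as the carrier's. Bottle caps in the carrier end 21 mm below its underside (at 94 mm). From a place's axis it is 56 mm to the side of the grip, 45 mm to the next cap along x; the outer side is free.
- loose_bottle: The sixth specimen bottle, standing alone on the table: round, 28 mm diameter, white with paper label, 86 mm high, about 45 g, the foot chamfered 2 mm; white screw cap 30 mm in diameter over the top 16 mm. Origin: centre of its underside, z up. It stands in one of two spots to the robot's right, the torch in the other.
- place0 (a point): Place 0 of the carrier: the point on the base below the hole's centre (carrier x -60, y +64 mm, 8 mm above the carrier's origin), where a seated bottle's origin lies; holds bottle0.
- place1 (a point): Place 1 of the carrier: the point on the base below the hole's centre (carrier x +0, y +64 mm, 8 mm above the carrier's origin), where a seated bottle's origin lies; holds bottle1.
- place2 (a point): Place 2 of the carrier: the point on the base below the hole's centre (carrier x +60, y +64 mm, 8 mm above the carrier's origin), where a seated bottle's origin lies; EMPTY at the start.
- place3 (a point): Place 3 of the carrier: the point on the base below the hole's centre (carrier x -60, y -64 mm, 8 mm above the carrier's origin), where a seated bottle's origin lies; holds bottle3.
- place4 (a point): Place 4 of the carrier: the point on the base below the hole's centre (carrier x +0, y -64 mm, 8 mm above the carrier's origin), where a seated bottle's origin lies; holds bottle4.
- place5 (a point): Place 5 of the carrier: the point on the base below the hole's centre (carrier x +60, y -64 mm, 8 mm above the carrier's origin), where a seated bottle's origin lies; holds bottle5.
- bottle0: Specimen bottle of the same kind as the loose one, standing in place 0 of the carrier; origin at the centre of its underside.
- bottle1: Specimen bottle of the same kind as the loose one, standing in place 1 of the carrier; origin at the centre of its underside.
- bottle3: Specimen bottle of the same kind as the loose one, standing in place 3 of the carrier; origin at the centre of its underside.
- bottle4: Specimen bottle of the same kind as the loose one, standing in place 4 of the carrier; origin at the centre of its underside.
- bottle5: Specimen bottle of the same kind as the loose one, standing in place 5 of the carrier; origin at the centre of its underside.
- torch: Bystander: small black torch standing on its tail, 107 mm high, 30 mm (head 36 mm) in diameter; origin at the centre of its underside.
- canister: Bystander: open stainless canister standing left of the carrier, 72 mm across the rim, 120 mm high; origin at the centre of its underside.
- stamp: Bystander: black self-inking rubber stamp, 46 x 62 mm, 76 mm high, standing beyond the carrier; origin at the centre of its underside.
Things that resemble listed ones, but are neither listed nor needed, are in the scene too. Leave any green look-alike of the bottle1 alone.

How it is judged (in metres and radians):
On the way, in this order (a step that is already met when the one before it is completed fails the run):
1. the loose bottle, still in the fingers, is lowered to within 15 mm of the floor of the empty place (distance between loose_bottle and place2 below 0.015 m and contact force between the fingers and loose_bottle above 0.3 N), for 0.05 s.
2. the bottle stands fully down in its place and is let go, the carrier still on the table (distance between loose_bottle and place2 below 0.008 m and contact force between the fingers and loose_bottle below 0.1 N and height (world z) of carrier below 0.008 m and angle between carrier's own z axis and vertical below 0.1 rad), for 0.2 s.
3. the carrier with its six bottles is held by its handle 60 to 160 mm above the table, level and still, for 1.5 s (distance between the grasp point and grip below 0.07 m and height (world z) of carrier between 0.06 and 0.16 m and angle between carrier's own z axis and vertical below 0.1 rad and linear speed of carrier below 0.03 m/s and angular speed of carrier below 0.15 rad/s and contact force between the fingers and carrier above 3 N and contact force between carrier and torch below 0.1 N and contact force between carrier and canister below 0.1 N and contact force between carrier and stamp below 0.1 N and distance between loose_bottle and place2 below 0.008 m and distance between bottle0 and place0 below 0.008 m and distance between bottle1 and place1 below 0.008 m and distance between bottle3 and place3 below 0.008 m and distance between bottle4 and place4 below 0.008 m and distance between bottle5 and place5 below 0.008 m), for 1.5 s.
At the end, for the whole second after the job is handed in: The fingers alone hold the carrier by its handle (TCP within 70 mm of the grip), its underside 60 to 160 mm above the table, tilted under 0.10 rad, still (under 30 mm/s, 0.15 rad/s), each of the six bottles within 8 mm of its seat; torch, canister and stamp where they were (20 mm) (all of step 3); the arm keeps its last pose, push and grip.
It fails at once if the torch is shifted more than 20 mm or tipped (distance of torch from where it was at the start of the episode above 0.02 m or angle between torch's own z axis and vertical above 0.3 rad).
It fails at once if the canister is shifted more than 20 mm or tipped (distance of canister from where it was at the start of the episode above 0.02 m or angle between canister's own z axis and vertical above 0.3 rad).
It fails at once if the stamp is shifted more than 20 mm or tipped (distance of stamp from where it was at the start of the episode above 0.02 m or angle between stamp's own z axis and vertical above 0.3 rad).
It fails at once if the carrier is tipped by more than about 17 degrees, so that it would spill its bottles (angle between carrier's own z axis and vertical above 0.3 rad).
It also fails if it takes over 64 s, if anything falls off the work surface, if the arm or the gripper's body presses on something with over 40 N, if the wrist force passes 120 N, or if a joint passes its speed limit or range.

## Robot

A 6-joint arm with a two-finger parallel gripper is mounted at the origin on the work surface. World frame = base frame: x ahead of the robot, y to its left, z up, the work surface at z = 0. Lengths are in mm, angles in rad, forces in N, time in s.
With the tool pointing down it reaches from about 325 to 875 mm from the base axis. Payload 4.4 kg.
Tool frame: the origin (TCP) lies between the finger pads, 19 mm behind the fingertips; this is the grasp point; z points along the fingers, y is the line along which they close (so a half turn about z gives the same grasp; the last joint's range is limited). The gripper opens to 85 mm and grips with 20 to 120 N. Pads are 22 mm wide; open, the fingers measure 114 mm over their backs; the gripper's body (76 mm by 85 mm) begins 54 mm behind the grasp point. The pads swing forward as they close: fully open they stand 13 mm farther back than shut.
Start: joints at [0.979, 0.207, 1.542, -0, 1.393, -0.15], TCP at [245.861, 519.788, 249.982] pointing down, gripper open.
Joint ranges: [-2.73, 2.73], [-0.86, 2.22], [0.23, 2.46], [-1.11, 4.25], [0.08, 2.63], [-2.82, 2.82]. Speed limits (rad/s): [2.79, 2.79, 3.14, 3.14, 3.14, 3.14].

## Interface

Orientations are given as a 3x3 rotation matrix whose columns are the frame's x, y, z axes.
In Python, from plant import ctrl, sensors, optics gives the robot as it stands. Calls block until the motion is done:
- ctrl.move_ptp(position, orientation): joint-space move of the TCP to a pose.
- ctrl.move_l(position, rot=None, vel=150, threshold=None): straight line of the TCP; rot=None keeps the orientation; vel is the mean speed in mm/s. With threshold (N) it stops when the force on the tool has changed by that much, and returns True; else False.
- ctrl.set_joints(angles): joint-space move.
- ctrl.gripper_to(opening, force=None): finger opening in mm; force is the grip in N (None keeps the last); returns when the fingers have stopped.
- ctrl.hold(seconds).
- ctrl.solve_ik(position, orientation): joint angles nearest the present ones, or None.
- sensors.read_state(): the state.
- optics.grab_frame(name): name is "scene" or "top" or "wrist"; returns (picture, depth): 384x512x3 uint8, red, green, blue; 384x512 float32, mm along the optical axis (not along the pixel's ray), 0 where there is no reading.
- optics.camera_params(name): a dict with "mtx" (3x3 intrinsics, pixels), "R" (3x3) and "t" (3): a world point X has camera coordinates R X + t; the wrist camera has in their place "T_tool_cam" (4x4, takes a point from camera to tool coordinates, whose origin is the TCP and whose axes are the flange's). Camera axes: x right, y down, z forward; pixel columns grow to the right and rows downward; lengths in mm; the calibration is good to about 2 mm. The wrist camera is an equidistant fisheye: a pixel r from the principal point sees the ray r / f radians off the axis. A picture is of the moment at which its call begins: read the wrist's pose just before it. camera_params takes no time and is no camera call.
A pose or a line that the arm cannot do raises ctrl.MotionError and nothing moves.
- ctrl.finish_job(): hands the job in; it is judged then, once.
The state is a dict: "t": time; "q": joint angles; "qvel": joint speeds; "tau": joint torques, N m; "eef_pos": TCP position; "eef_rot": TCP orientation; "force": force on the tool from outside, world axes, zero at the start; "wrist_torque": the same for the moment, N m; "grip_width": finger opening in mm; "grasp_force": force on a finger pad.
Only numpy, scipy, OpenCV 4.12 (cv2) and the standard library are available. Lean on these libraries where they do the work, as an engineer would, in place of code of your own. Each camera call takes 0.05 s, during which the arm holds its last target. There are 200 camera calls.

## Working session

There is one attempt and no reset: what is moved stays moved. The work goes in short steps, each a Python script; the robot and the scene stay as the last script left them, time stands still between calls to the robot, and variables do not carry over. Pictures are saved under pics/ and viewed, at most 10 in all, crops included, and the job is handed in when it is done.

```bash
mkdir -p pics; ls; python3 - <<'E'
from plant import ctrl,sensors,optics
import numpy as np,cv2
ims=[]
for n in ("scene","top"):
    p,d=optics.grab_frame(n); np.savez(f"pics/{n}.npz",p=p,d=d)
    cv2.imwrite(f"pics/{n}.png",cv2.resize(p[:,:,::-1],(800,600),interpolation=cv2.INTER_CUBIC))
    c=optics.camera_params(n); print(n,{k:np.round(v,3).tolist() for k,v in c.items()}, (d>0).mean())
print(optics.camera_params("wrist"))
print(sensors.read_state())
E
```

```text
pics
scene {'mtx': [[407.791, 0.0, 254.02], [0.0, 407.791, 191.142], [0.0, 0.0, 1.0]], 'R': [[-0.488, 0.873, -0.001], [0.51, 0.284, -0.812], [-0.708, -0.397, -0.584]], 't': [231.133, -222.402, 1410.337]} 0.9960988362630209
top {'mtx': [[414.505, 0.0, 251.252], [0.0, 414.505, 193.612], [0.0, 0.0, 1.0]], 'R': [[0.023, -1.0, 0.002], [-0.997, -0.023, -0.068], [0.068, -0.001, -0.998]], 't': [29.895, 548.489, 997.879]} 0.99609375
{'mtx': array([[297.31863964,   0.        , 250.77852542],
       [  0.        , 297.31863964, 192.23897988],
       [  0.        ,   0.        ,   1.        ]]), 'T_tool_cam': array([[ 1.38097459e-03, -9.45462128e-01, -3.25729116e-01,
         8.33302211e+01],
       [ 9.99998872e-01,  1.11307596e-03,  1.00881945e-03,
        -6.77839085e-01],
       [-5.91239341e-04, -3.25730141e-01,  9.45462599e-01,
        -1.23050498e+02],
       [ 0.00000000e+00,  0.00000000e+00,  0.00000000e+00,
         1.00000000e+00]])}
{'t': 0.1, 'q': array([ 9.78522894e-01,  2.07384455e-01,  1.54283755e+00,  7.01816397e-06,
        1.39347955e+00, -1.50522852e-01]), 'qvel': array([-0.00119674, -0.00213362, -0.0042266 ,  0.00038683,  0.00125001,
       -0.00011587]), 'tau': array([-1.88486345e-03, -3.84092975e+01, -2.92548251e+01, -2.27874998e-04,
        4.83424345e-03,  4.24715154e-06]), 'eef_pos': array([245.47864756, 519.24750104, 248.90107125]), 'eef_rot': array([[-9.04003912e-01,  4.27522546e-01, -1.18302087e-03],
       [ 4.27524060e-01,  9.04002284e-01, -1.74584054e-03],
       [ 3.23067378e-04, -2.08401656e-03, -9.99997776e-01]]), 'force': array([-0.39024839,  0.48241356,  0.21614758]), 'wrist_torque': array([ 0.0034288 , -0.01103381, -0.05694598]), 'grasp_force': 0.0, 'grip_width': 85.52391363275177}
```

View pics/scene.png

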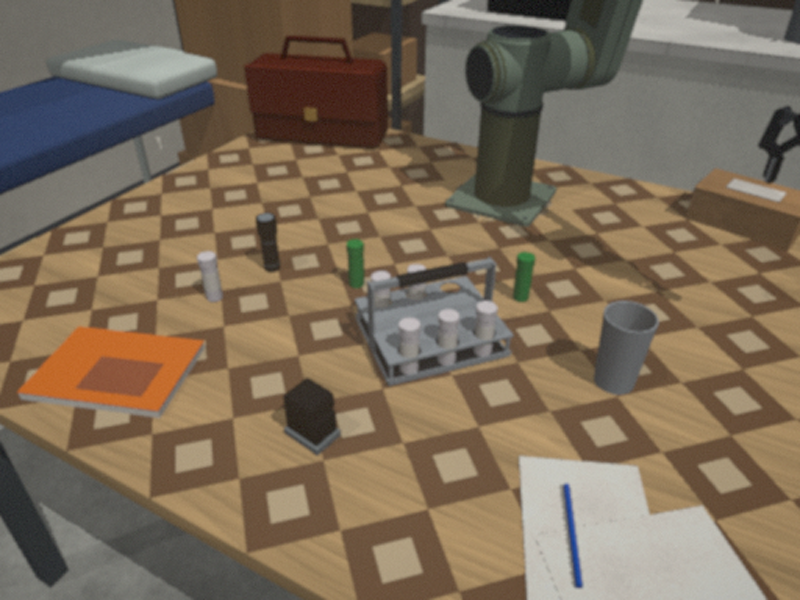

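View pics/top.png

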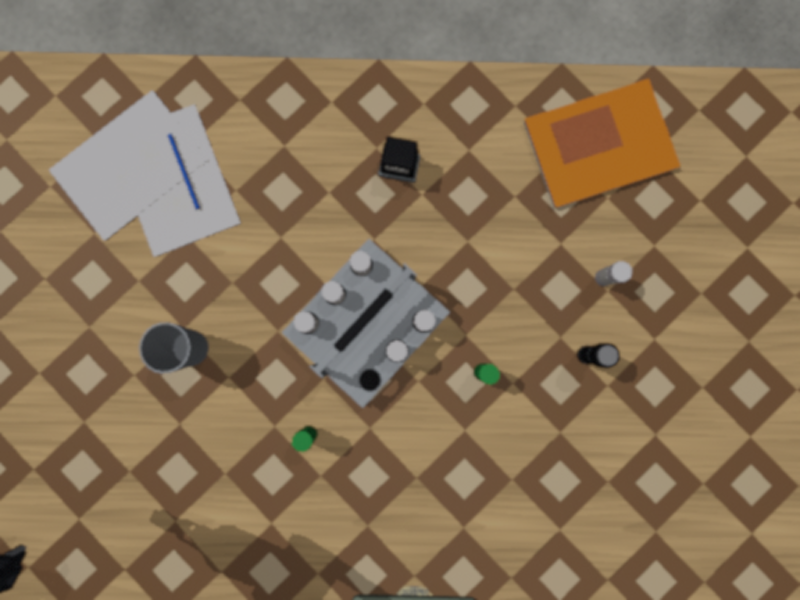

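Scene and top views (800x600 pixels):
- The carrier centre is at top (365,323), with caps at (360,262), (332,293), (305,322), (424,320) and (397,351). The black empty hole is at (370,380).
- The loose bottle could be the white cap at (621,272), or the green bottles at (487,373) and (303,440). White with a paper label fits only (621,272), in one of the right-hand spots. The torch is at (605,355).

I'll measure these next and crop the candidates.

```bash
cat > h.py <<'E'
from plant import ctrl,sensors,optics
import numpy as np,cv2
def cast(n,uv,z):
    c=optics.camera_params(n); K,R,t=c["mtx"],c["R"],c["t"]
    d=R.T@np.linalg.solve(K,[uv[0],uv[1],1]); o=-R.T@t
    return o+d*(z-o[2])/d[2]
def caps(n,seeds,r=7):
    p=np.load(f"pics/{n}.npz")["p"]; out=[]
    hsv=cv2.cvtColor(p,cv2.COLOR_RGB2HSV)
    m=((hsv[...,2]>150)&(hsv[...,1]<45)).astype(np.uint8)
    yy,xx=np.mgrid[:384,:512]
    for s in np.array(seeds)*.64:
        k=m*(np.hypot(xx-s[0],yy-s[1])<13)
        nl,l,st,ce=cv2.connectedComponentsWithStats(k.astype(np.uint8))
        i=1+np.argmax(st[1:,4]); out.append((ce[i],st[i].tolist()))
    return out
E
python3 - <<'E'
from h import *
seeds=[(424,320),(397,351),(305,322),(332,293),(360,262),(621,272)]
seeds=[(424,320),(397,351),(360,262),(332,293),(305,322),(621,272)]  # places 0,1,3,4,5, loose
P=[]
for (c,st),z in zip(caps("top",seeds),[94]*5+[86]):
    w=cast("top",c,z); P.append(w); print(c.round(1),st,w.round(1))
M=np.array([(-60,64),(0,64),(-60,-64),(0,-64),(60,-64)],float); W=np.array(P[:5])[:,:2]
mc,wc=M.mean(0),W.mean(0); a=(M-mc)@np.array([1,1j]); b=(W-wc)@np.array([1,1j])
s=(np.conj(a)@b)/(np.conj(a)@a); yaw=np.angle(s); print("scale",abs(s),"yaw",yaw)
R=np.array([[np.cos(yaw),-np.sin(yaw)],[np.sin(yaw),np.cos(yaw)]]); o=wc-R@mc
print("origin",o,"res",(W-(M@R.T+o)).round(1).tolist(),"place2",R@[60,64]+o)
# black grip centroid & hole
p=np.load("pics/top.npz")["p"]; g=cv2.cvtColor(p,cv2.COLOR_RGB2GRAY)
m=(g<50).astype(np.uint8)
nl,l,st,ce=cv2.connectedComponentsWithStats(m)
for i in range(1,nl):
    if st[i,4]>40: print(st[i].tolist(),ce[i].round(1),"z131",cast("top",ce[i],131).round(1)[:2],"z46",cast("top",ce[i],46).round(1)[:2],"z107",cast("top",ce[i],107).round(1)[:2])
# scene check of loose cap
for s,z in (((207,257),86),):
    c,st2=caps("scene",[s])[0]; print("scene loose",c,st2,cast("scene",c,z).round(1))
t=p[110:290,170:430]; s=np.load("pics/scene.npz")["p"][120:240,110:360]
big=np.vstack([cv2.resize(t,(640,300),interpolation=cv2.INTER_CUBIC),cv2.resize(s,(640,300),interpolation=cv2.INTER_CUBIC)])
cv2.imwrite("pics/crop1.png",big[:,:,::-1])
E
```

```text
[271.7 204.4] [266, 199, 12, 12, 122] [519.2  -4.4  94. ]
[253.6 224.3] [248, 219, 12, 12, 117] [473.2  35.5  94. ]
[229.9 166.2] [223, 160, 14, 13, 129] [604.1  92.5  94. ]
[211.9 185.8] [206, 179, 13, 14, 128] [558.3 132.2  94. ]
[193.7 205.5] [187, 199, 14, 13, 128] [512.6 172.1  94. ]
[397.6 172.9] [392, 167, 12, 13, 126] [ 598.4 -292.9   86. ]
scale 1.0076730737101607 yaw 2.423097638153753
origin [516.00682292  83.84359225] res [[0.1, -0.6], [-0.7, -0.2], [0.8, -0.0], [0.1, 0.2], [-0.3, 0.6]] place2 [428.7108304   75.15971699]
[243, 88, 25, 27, 472] [255.5 100.4] z131 [747.   37.7] z46 [772.4  37.2] z107 [754.2  37.5]
[215, 186, 36, 38, 264] [232.2 204.6] z131 [515.1  83.2] z46 [518.5  87. ] z107 [516.   84.3]
[120, 212, 12, 12, 78] [125.6 217.6] z131 [481.6 314. ] z46 [481.9 339.5] z107 [481.7 321.2]
[369, 220, 18, 15, 144] [376.9 227.1] z131 [ 473.3 -232. ] z46 [ 472.9 -257.9] z107 [ 473.2 -239.3]
[94, 226, 20, 10, 121] [103.9 231. ] z131 [451.6 359.6] z46 [449.1 389.4] z107 [450.9 368. ]
[230, 237, 13, 13, 127] [236.1 242.7] z131 [432.8  72.7] z46 [428.4  75.5] z107 [431.5  73.5]
[0, 352, 16, 27, 293] [  6.  363.7] z131 [167.1 553.8] z46 [137.7 601.9] z107 [158.8 567.4]
scene loose [131.61904762 163.77777778] [126, 161, 12, 7, 63] [ 597.8 -292.5   86. ]
```

View pics/crop1.png

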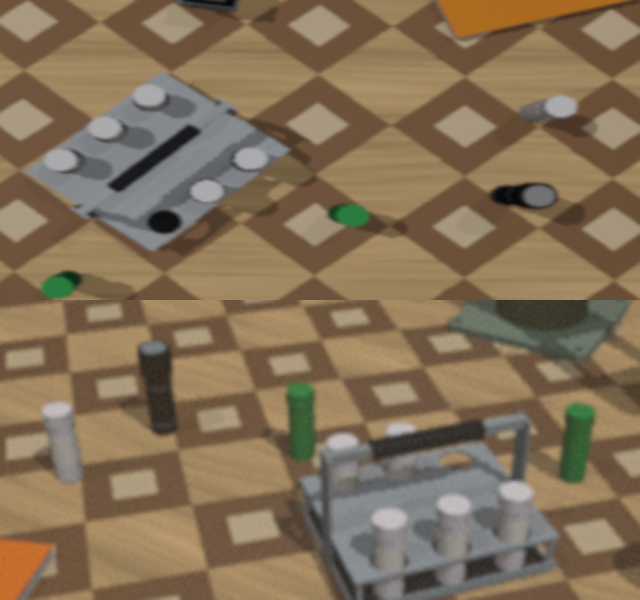

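The crop confirms it: the white labelled bottle stands alone at crop-bottom (62,440), beside the black torch at (157,385), and the green ones are look-alikes. The empty hole is at crop-top (165,222). The two views agree to under 1 mm for the loose bottle. Next I'll cross-check the carrier in the scene view and pick the bottle.

```bash
cat >> h.py <<'E'
yaw=2.423
cy,sy=-np.sin(yaw)*-1,np.cos(yaw)*-1      # closing direction = -carrier y
ROT=np.array([[-sy,cy,0],[cy,sy,0],[0,0,-1.]])
def pos(): return np.array(sensors.read_state()["eef_pos"])
def line(p,vel=100,thr=None,fix=True):
    p=np.array(p,float); r=ctrl.move_l(p,ROT,vel,thr)
    if fix and not r:
        e=p-pos()
        if np.linalg.norm(e)>.4: ctrl.move_l(p+e,ROT,30)
    return r
def st(s=""):
    x=sensors.read_state(); print(s,"t",round(x["t"],2),"p",np.round(x["eef_pos"],1),"F",np.round(x["force"],1),"w",round(x["grip_width"],1),"gf",round(x["grasp_force"],1))
E
python3 - <<'E'
from h import *
# scene cross-check: place 3,4,5 caps front row (800px seeds)
for s,n in (((410,326),"3"),((448,317),"4"),((487,308),"5")):
    c,s2=caps("scene",[s],)[0]; print(n,c.round(1),s2,cast("scene",c,94).round(1))
b=np.array([598.2,-292.8])
ctrl.gripper_to(60,40)
ctrl.move_ptp([*b,200],ROT); st("above")
line([*b,110],100); line([*b,66],50); st("at")
ctrl.gripper_to(0,40); ctrl.hold(.3); st("closed")
line([*b,90],40,fix=False); ctrl.hold(.2); st("lift")
p,d=optics.grab_frame("wrist"); a=optics.grab_frame("scene")[0][120:240,80:240]
cv2.imwrite("pics/grasp.png",np.hstack([cv2.resize(p,(400,300)),cv2.resize(a,(400,300),interpolation=cv2.INTER_CUBIC)])[:,:,::-1])
E
```

```text
3 [261.7 206.9] [255, 203, 14, 9, 106] [602.4  91.3  94. ]
4 [287.1 201.3] [281, 197, 13, 9, 98] [557. 131.  94.]
5 [311.3 196.3] [305, 193, 13, 9, 89] [513.5 171.   94. ]
above t 3.58 p [ 598.6 -291.8  200.1] F [-0.6  0.5  0. ] w 60.1 gf 0.0
at t 6.14 p [ 598.  -292.7   65.9] F [-0.3  0.3 -0.5] w 60.3 gf 0.0
closed t 6.83 p [ 598.  -292.7   65.8] F [ 0.2 -0.9  1.6] w 28.7 gf 39.4
lift t 7.78 p [ 597.9 -292.6   89.5] F [ 0.2 -0.  -0.4] w 29.0 gf 39.4
```

View pics/grasp.png

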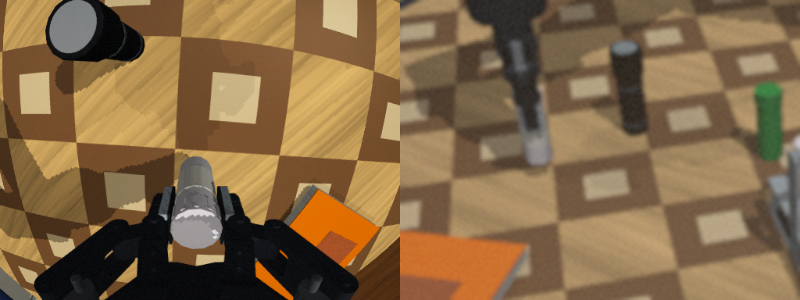

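The bottle is gripped upright: wrist view (197,220), scene crop (535,140). The torch is untouched. Next I'll carry it over the hole and check.

```bash
python3 - <<'E'
from h import *
b=np.array([597.9,-292.6]); h=np.array([428.4,75.0])
line([*b,230],120,fix=False)
ctrl.move_ptp([*h,230],ROT); line([*h,66+56],60); ctrl.hold(.2); st("hover")
p,d=optics.grab_frame("wrist"); a=optics.grab_frame("scene")[0][130:250,210:370]
cv2.imwrite("pics/hover.png",np.hstack([cv2.resize(p[130:370,90:410],(400,300)),cv2.resize(a,(400,300),interpolation=cv2.INTER_CUBIC)])[:,:,::-1])
E
```

```text
hover t 13.1 p [428.1  75.  121.7] F [ 0.4  0.1 -1.6] w 28.9 gf 39.4
```

View pics/hover.png

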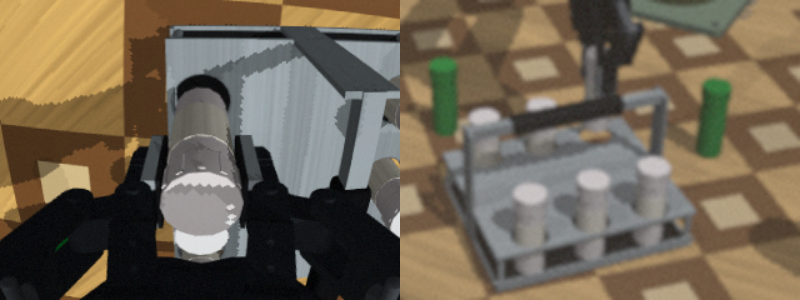

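The bottle foot is centred over the black hole at wrist crop (202,90), with an even rim either side. I'll lower it with a force guard.

```bash
python3 - <<'E'
from h import *
h=np.array([428.4,75.0])
r=ctrl.move_l([*h,66+8.0],ROT,25,6); ctrl.hold(.15); st(f"down {r}")
E
```

```text
down True t 14.95 p [426.9  74.6  76.3] F [-0.3 -1.3 -0.3] w 29.1 gf 39.8
```

```bash
python3 - <<'E'
from h import *
p=pos()
r=ctrl.move_l([p[0]+.7,p[1]+.2,73],ROT,10,8); ctrl.hold(.2); st(f"down {r}")
p0,d=optics.grab_frame("wrist")
cv2.imwrite("pics/seat.png",cv2.resize(p0[130:370,90:410],(480,360))[:,:,::-1])
E
```

```text
down True t 15.42 p [426.1  74.2  74.3] F [-1.  -1.1  0.2] w 28.8 gf 39.9
```

View pics/seat.png

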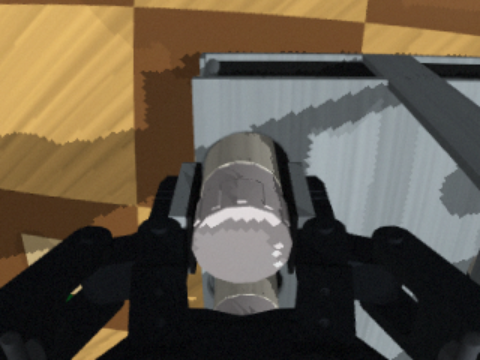

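The bottle is in its place: it fills the hole, and the TCP is at 74.3 mm where seated is 74. I'll release it, retreat straight up, and re-measure the carrier.

```bash
python3 - <<'E'
from h import *
ctrl.gripper_to(50,40); ctrl.hold(.4); st("open")
p=pos(); ctrl.move_l([p[0],p[1],110],ROT,40); ctrl.move_l([p[0],p[1],235],ROT,150); 
ctrl.move_ptp([400,330,260],ROT); st("clear")
for n in ("scene","top"):
    q,d=optics.grab_frame(n); np.savez(f"pics/{n}.npz",p=q,d=d)
seeds=[(424,320),(397,351),(370,380),(360,262),(332,293),(305,322)]
M=np.array([(-60,64),(0,64),(60,64),(-60,-64),(0,-64),(60,-64)],float)
W=[];
for c,s in caps("top",seeds): W.append(cast("top",c,94)[:2]); print(c.round(1),s,W[-1].round(1))
W=np.array(W); mc,wc=M.mean(0),W.mean(0); a=(M-mc)@[1,1j]; b=(W-wc)@[1,1j]
y=np.angle(np.conj(a)@b); R=np.array([[np.cos(y),-np.sin(y)],[np.sin(y),np.cos(y)]]); o=wc-R@mc
print("yaw",y,"o",o,"res",(W-(M@R.T+o)).round(1).tolist())
t=np.load("pics/top.npz")["p"][140:280,160:320]; s=np.load("pics/scene.npz")["p"][130:270,190:350]
cv2.imwrite("pics/placed.png",np.hstack([cv2.resize(i,(400,350),interpolation=cv2.INTER_CUBIC) for i in (t,s)])[:,:,::-1])
E
```

```text
open t 16.21 p [425.4  73.9  74.4] F [-4.2 -2.9  4.1] w 50.1 gf 0.0
clear t 19.24 p [400.  329.1 259.2] F [ 0.5 -0.   0.8] w 50.2 gf 0.0
[270.7 204.4] [265, 199, 12, 12, 124] [519.1  -2.1]
[252.3 223.7] [247, 218, 12, 12, 118] [474.4  38.4]
[234.2 244.8] [229, 239, 12, 13, 128] [426.1  78. ]
[229.2 165.5] [222, 159, 15, 14, 141] [605.6  94.1]
[211.1 184.7] [205, 178, 13, 14, 130] [560.7 134.2]
[192.6 204.4] [186, 198, 14, 13, 130] [515.  174.8]
yaw 2.4114791060512744 o [516.83605721  86.21401536] res [[0.3, -0.6], [0.3, -0.2], [-3.3, -0.5], [1.4, 0.2], [1.2, 0.3], [0.2, 0.8]]
```

View pics/placed.png

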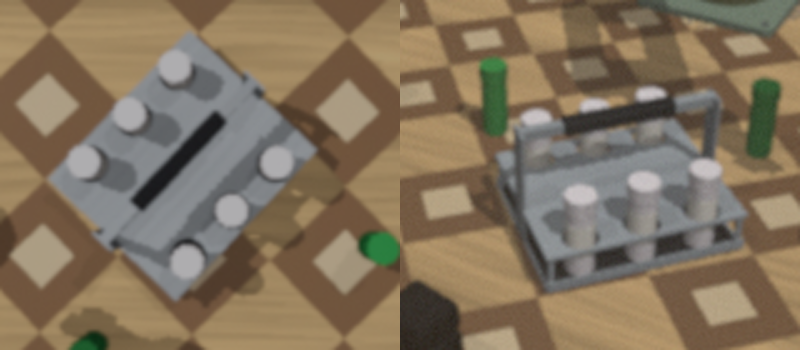

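All six bottles appear in place: the new one is at top crop (187,262), and the carrier shifted about 2 mm. Next I'll check the seating by cap height and a fit to the other five caps.

```bash
python3 - <<'E'
from h import *
d=np.load("pics/top.npz")["d"]; c=optics.camera_params("top")
seeds=[(424,320),(397,351),(370,380),(360,262),(332,293),(305,322)]
M=np.array([(-60,64),(0,64),(60,64),(-60,-64),(0,-64),(60,-64)],float); W=[]
for (u,s) in caps("top",seeds):
    x,y=np.round(u).astype(int); z=np.median(d[y-2:y+3,x-2:x+3])
    X=c["R"].T@(np.linalg.solve(c["mtx"],[*u,1])*z-c["t"]); W.append(cast("top",u,94)[:2]); print("cap z",X[2].round(1))
W=np.array(W); k=[0,1,3,4,5]; mc,wc=M[k].mean(0),W[k].mean(0); a=(M[k]-mc)@[1,1j]; b=(W[k]-wc)@[1,1j]
y=np.angle(np.conj(a)@b); R=np.array([[np.cos(y),-np.sin(y)],[np.sin(y),np.cos(y)]]); o=wc-R@mc
print("yaw",y,"o",o,"res",(W-(M@R.T+o)).round(1).tolist(), "res2 in carrier",(R.T@(W[2]-R@M[2]-o)).round(1))
p=np.load("pics/top.npz")["p"]; g=cv2.cvtColor(p,cv2.COLOR_RGB2GRAY)
nl,l,s,ce=cv2.connectedComponentsWithStats((g[170:240,195:270]<50).astype(np.uint8)); i=1+np.argmax(s[1:,4])
print("grip",s[i].tolist(),cast("top",ce[i]+[195,170],131).round(1))
v=cv2.fitLine(np.argwhere(l==i)[:,::-1].astype(np.float32),cv2.DIST_L2,0,.01,.01).ravel(); A=cast("top",ce[i]+[195,170]-20*v[:2],131);B=cast("top",ce[i]+[195,170]+20*v[:2],131);print("grip yaw",np.arctan2(*(B-A)[1::-1])%np.pi)
E
```

```text
cap z 95.4
cap z 95.4
cap z 95.3
cap z 94.8
cap z 95.4
cap z 95.4
yaw 2.410748534261013 o [517.49755105  86.32672556] res [[-0.3, -0.8], [-0.4, -0.3], [-4.0, -0.7], [0.7, 0.1], [0.5, 0.2], [-0.5, 0.7]] res2 in carrier [2.5 3.2]
grip [19, 16, 35, 37, 263] [516.5  85.7 131. ]
grip yaw 2.40595624659196
```

The bottle is fully seated: all cap heights agree at 95 ±0.5 mm, and its offset of about 4 mm is within the hole's play. Grip centre (516.8, 86.0), yaw 2.41. I'll take the handle and lift.

```bash
sed -i 's/^yaw=2.423/yaw=2.410/' h.py; python3 - <<'E'
from h import *
g=np.array([516.8,86.0])
ctrl.gripper_to(50,90)
ctrl.move_ptp([*g,240],ROT); line([*g,160],80); r=line([*g,123],40,8); st(f"at {r}")
if not r:
    ctrl.gripper_to(0,90); ctrl.hold(.4); st("closed")
    p=pos(); ctrl.move_l([p[0],p[1],133],ROT,20); ctrl.hold(.3); st("lift1")
    ctrl.move_l([p[0],p[1],223],ROT,40); ctrl.hold(1); st("lift2")
    a,b=optics.grab_frame("scene")[0],optics.grab_frame("wrist")[0]
    cv2.imwrite("pics/lift.png",np.hstack([cv2.resize(a[60:300,150:410],(400,370)),cv2.resize(b,(400,370))])[:,:,::-1])
E
```

```text
at False t 23.32 p [516.6  86.  122.9] F [-0.4  0.6 -0.4] w 49.9 gf 0.0
closed t 24.13 p [516.7  86.1 123. ] F [-0.8  1.5  2.9] w 14.3 gf 88.1
lift1 t 25.1 p [516.7  86.1 132.9] F [-0.1 -0.1 -7.2] w 13.9 gf 87.8
lift2 t 28.5 p [516.7  86.1 223. ] F [ 0.1 -0.  -8.1] w 14.3 gf 87.8
```

View pics/lift.png

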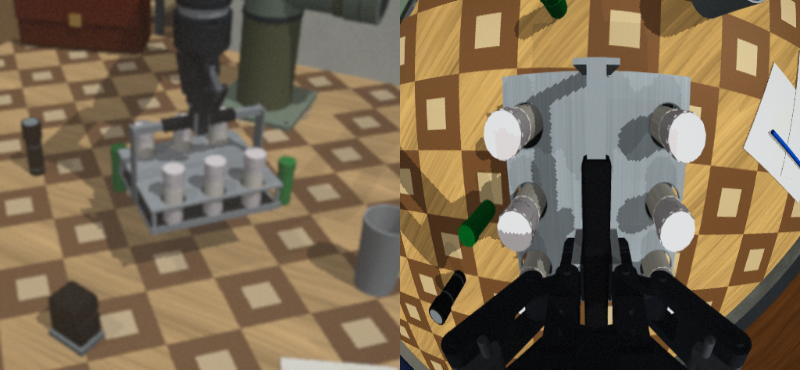

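The carrier hangs level about 10 cm up, with all six bottles seated (scene crop (205,175)). The torch, stamp and canister are where they stood. I'll hold it steady and hand in.

```bash
python3 - <<'E'
from h import *
ctrl.hold(2.5); st("hold"); print(ctrl.finish_job())
E
```

```text
hold t 31.1 p [516.7  86.2 223. ] F [ 0.2  0.2 -6.8] w 14.4 gf 87.8
the job is handed in; nothing more can be done
None
```

The bottle is seated in the empty place, and the job was handed in with the carrier held level by its handle about 10 cm up, all six bottles in place, at about 31 s of the 64 s allowed; no verdict was returned.

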